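Rock a jammed sweet out of a bottle's clogged neck

ROBOT

A 6-joint arm with a two-finger parallel gripper is mounted at the origin on the work surface. World frame = base frame: x ahead of the robot, y to its left, z up, the work surface at z = 0. Lengths are in m, angles in rad, forces in N, time in s.
With the tool pointing down it reaches from about 0.3 to 0.775 m from the base axis. Payload 14.6 kg.
Tool frame: the origin (TCP) lies midway between the tips of the shut fingers; the grasp point (between the pads) lies 19 mm behind it (grasp_offset is the distance from the TCP to the grasp point, in m); z points along the fingers, y is the line along which they close (so a half turn about z gives the same grasp; the last joint's range is limited). The gripper opens to 94 mm and grips with 3 to 60 N. Pads are 16 mm wide; open, the fingers measure 119 mm over their backs; the gripper's body (75 mm by 177 mm) begins 78 mm behind the grasp point.
Start: joints at [-1.31, 0.3, 1.521, -0, 1.321, -0.067], TCP at [0.177, -0.521, 0.205] pointing down, gripper open.
Joint ranges: [-3.03, 3.03], [-0.79, 2.21], [0.23, 2.52], [-1.04, 4.18], [0, 3.07], [-2.55, 2.55]. Speed limits (rad/s): [2.22, 2.22, 2.57, 3.14, 3.14, 3.14].

INTERFACE

Orientations are given as [roll, pitch, yaw] about the fixed x, y, z axes, in that order (R = Rz(yaw) Ry(pitch) Rx(roll)).
In Python, from station import * gives the robot as it stands. The module is installed in compiled form; this text tells all that it offers.
- The arm moves only by the tool send_rows, never from a script. Its argument "rows" is a list of rows, each an object of numbers: "dx", "dy", "dz": the shift along the tool's x, y, z in mm; "roll": the turn about the tool's z in degrees; "jaw": the closure, from -1 (fully open) to 1 (shut). In form: [{"dx": .., "dy": .., "dz": .., "roll": .., "jaw": ..}, ...]. A call has 1 to 12 rows; each row shifts and turns the commanded pose from where the row before left it, along the tool's axes as they then stand; what a row does not reach is not made up. A row lasts 1/12 s, in which the tool goes at most 41.7 mm and 7.16 degrees, less where a joint would pass 70% of its speed; a pose out of reach is approached as far as the arm can. A call is refused whole if a number of a shift passes 41.7 or a number of a turn 7.16, either way. A call with a gripper value outside its range is refused whole. The fingers move at their own pace and stop on an object; "force" is the grip in N (left out, the last holds). Time passes only in rows, so rows that do not move let the fingers close. It gives the time, the measured TCP pose, the force, the opening and the grip force at its end, in the units of the state.
- get_obs(): the state, without advancing time (a new reading comes with each control period).
- camera(name): name is "scene" or "top"; returns a dict with "frame" (400x640x3 uint8, red, green, blue), "z_map" (400x640 float32, m along the optical axis (not along the pixel's ray), 0 where there is no reading), "camera_matrix" (3x3 intrinsics, pixels), "D" ([k1, k2, p1, p2, k3] as OpenCV has them; the pictures are not rectified), "rvec" (rotation vector, rad) and "tvec" (3), from world to camera coordinates, as OpenCV has them. Camera axes: x right, y down, z forward; pixel columns grow to the right and rows downward; lengths in m; the calibration is good to about 2 mm. A picture is of the moment at which its call begins.
- hand_in(): hands the job in; it is judged then, once.
The state is a dict: "time_s": time; "qpos": joint angles; "joint_vel": joint speeds; "tau": joint torques, N m; "ee_pos": TCP position; "eef_rot": TCP orientation; "force": force on the tool from outside, world axes, zero at the start; "moment": the same for the moment, N m; "grip_width": finger opening in m; "grip_force": force on a finger pad.
Only numpy, scipy, OpenCV 4.12 (cv2) and the standard library are available. Lean on these libraries where they do the work, as an engineer would, in place of code of your own. Each camera call takes 0.05 s, during which the arm holds its last target. There are 200 camera calls.

TASK

A green sweet is jammed in the neck of the clear bottle behind two lumps of set chocolate. Pick the bottle up, hold it mouth-down over the orange tub and rock it side to side until the sweet works past the lumps and drops into the tub, without touching the sweet or letting it fall on the table or the mat. Then lay the empty bottle down flat in the middle of the blue mat and let go, leaving the tub and the two jars standing where they are.

Things in the scene. Friction and masses are not known exactly. Their poses are not given: they have to be found in the camera images.
- bottle_grip (a point): Clear flat bottle lying down, 201 mm long, 46 high, about 220 g, white tail end and mouth band. Point: mid-height at the neck's root, near the centre of mass; grasp here, across (56 mm wide). x points to the mouth (at the start roughly towards the robot), z up. Straight neck x -10 to +100 mm, 56 wide; shoulders, then a body 70 mm wide, x -35 to tail -101. Floor and roof level all along.
- bottle_mouth (a point): Centre of the bottle's open mouth, 100 mm from bottle_grip along x, same axes; open to the full inside of the neck, 50 mm wide and 38 high
- first_lump (a point): Tip of the first dark brown chocolate lump, stuck to the neck's -y wall: same axes as the bottle, 26 mm ahead of bottle_grip and 5 mm to -y. It is as high as the inside and leaves a 30 mm passage at the +y wall. Its rear face leans 25 deg back to the tail, so with the mouth low and no sideways lean the sweet stays caught; leaning the bottle about its long axis, +y side lower, rolls it past.
- second_lump (a point): Tip of the second lump, the mirror image, on the neck's +y wall, 66 mm ahead of bottle_grip and 5 mm to +y: after the first is passed, leaning the bottle the other way (-y side lower) rolls the sweet past it and out of the mouth. Mouth lowered about 20 deg with leans of about 25 deg, each held about a second, suffice.
- sweet: Green sugar-coated ball, 26 mm diameter, 15 g; origin at its centre. Glossy, it slides and rolls easily; it starts inside the neck, behind the first lump
- tub_rim (a point): Open round orange plastic tub, loose, about 350 g: 70 mm high, 136 mm across the rim and 110 mm across the foot outside, wall 4 mm, floor 6 mm. This point is the centre of its rim, 70 mm above the table; z up
- mat: Blue mat, fixed, 240 x 180 mm, 4 mm thick; origin at the centre of its underside, on the table; x along the long side
- brown_jar_mid (a point): Loose orange jar of colouring with a brown lid, 48 mm diameter, 70 mm high; point half-way up
- white_jar_mid (a point): Loose green jar of colouring with a white lid, 48 mm diameter, 70 mm high; point half-way up
- mould: Fixed clear egg-mould plate, 150 x 200 mm with a blue dome 37 mm high, behind the work near the jars; origin at the centre of its underside on the steel table (top at z = 0)

How it is judged:
By the outcome, as a careful person would: the job done as asked, in the order asked, and still so for the second after the job is handed in, with the robot touching nothing.
It also fails if it takes over 51 s, if anything falls off the work surface, if the arm or the gripper's body presses on something with over 40 N, if the wrist force passes 120 N, or if a joint passes its speed limit or range.

## Working session

There is one attempt and no reset: what is moved stays moved. The work goes in short steps, Python scripts to look and compute and a tool call to move; the robot and the scene stay as the last step left them, time stands still between calls to the robot, and variables do not carry over. Pictures are saved under pics/ and viewed, at most 10 in all, crops included, and the job is handed in when it is done.

Besides the shell and the picture viewer there is one more tool, called after "Emit:" as name([rows], argument=value, ...), one row to a line, values as JSON. send_rows: Moves the arm, as the interface text tells. Its arguments: {"type":"object","properties":{"rows":{"type":"array"},"force":{"type":"number"}},"required":["rows"]}

```bash
mkdir -p pics
cat > h.py <<'E'
from station import *
import numpy as np, cv2
def save(c,n): cv2.imwrite('pics/'+n, c['frame'][:,:,::-1])
def cloud(c):
    K,D=np.array(c['camera_matrix']),np.array(c['D'],float)
    v,u=np.mgrid[0:400,0:640]
    p=cv2.undistortPoints(np.stack([u,v],-1).reshape(-1,1,2).astype(float),K,D).reshape(400,640,2)
    z=c['z_map'][...,None]
    pc=np.concatenate([p*z,z],-1)
    R=cv2.Rodrigues(np.array(c['rvec'],float))[0]
    return (pc-np.array(c['tvec']).reshape(3))@R
def rays(c,uv,h):
    K,D=np.array(c['camera_matrix']),np.array(c['D'],float)
    p=cv2.undistortPoints(np.array(uv,float).reshape(-1,1,2),K,D).reshape(-1,2)
    R=cv2.Rodrigues(np.array(c['rvec'],float))[0]
    o=-R.T@np.array(c['tvec'],float).reshape(3)
    d=np.c_[p,np.ones(len(p))]@R
    return o+d*((h-o[2])/d[:,2:])
E
python3 - <<'E'
from h import *
for n in('top','scene'):
    c=camera(n); save(c,n+'0.png'); np.save(n+'.npy',c,allow_pickle=True)
print(get_obs())
E
```

```text
{'time_s': 0.1, 'qpos': array([-1.30960233e+00,  3.00387795e-01,  1.52151681e+00, -2.29055812e-06,
        1.32068920e+00, -6.66181468e-02]), 'joint_vel': array([-6.17775546e-04, -6.38373098e-05, -1.60008490e-03,  2.34143721e-04,
        7.97446364e-04,  1.48606510e-04]), 'tau': array([ 1.97869012e-03, -5.32643259e+01, -3.53284264e+01,  7.09859957e-02,
        2.35170621e-02, -6.95061954e-05]), 'ee_pos': array([ 0.17701203, -0.52049178,  0.20495921]), 'eef_rot': array([-3.14059357e+00, -6.44318971e-05,  3.27812677e-01]), 'force': array([ 0.18803966, -0.22203288,  0.10135332]), 'moment': array([0.04467839, 0.00021017, 0.01126831]), 'grip_force': 0.0, 'grip_width': 0.0937940573940293}
```

View pics/top0.png

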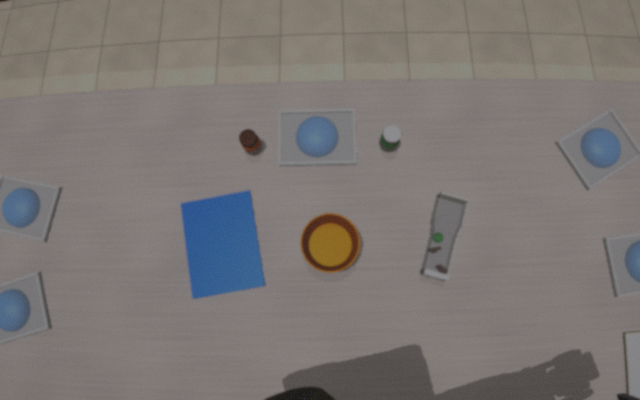

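View pics/scene0.png

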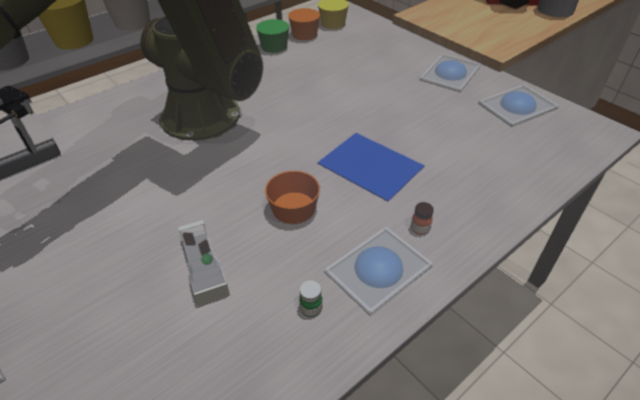

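The top view shows the bottle with its mouth at about (437,274) and tail at (452,198), the sweet at (437,238), the tub at (331,243) and the mat centred at (223,244). The jars are at (251,142) and (390,138). The scene view agrees. Next I'll measure each of them.

Run:
```python
from h import *
c=np.load('top.npy',allow_pickle=True).item(); P=cloud(c); f=c['frame']; hsv=cv2.cvtColor(f,cv2.COLOR_RGB2HSV)
def big(m,n,h):
    cs=cv2.findContours(m.astype(np.uint8),0,2)[0]; k=max(cs,key=cv2.contourArea)
    r=cv2.minAreaRect(k); b=rays(c,cv2.boxPoints(r),h); e=np.linalg.norm(np.diff(b,axis=0),axis=1)
    print(n,'px',np.round(r[0]),'ctr',b.mean(0).round(4),'edges',e.round(3),'dirs',np.degrees(np.arctan2(b[1,1]-b[0,1],b[1,0]-b[0,0])).round(1)); return k
H,S,V=hsv[...,0],hsv[...,1],hsv[...,2]
roi=np.zeros((400,640),bool)
def R(u0,u1,v0,v1):
    r=np.zeros((400,640),bool); r[v0:v1,u0:u1]=1; return r
big((H>100)&(H<125)&(S>150)&R(170,280,180,310),'mat',.004)
big((H<22)&(S>120)&R(280,380,200,290),'tub',.07)
big((S>90)&R(235,270,125,162),'brown',.035)
big((H>40)&(H<80)&(S>90)&R(375,410,120,160),'green jar',.035)
big((H>40)&(H<85)&(S>90)&R(420,460,200,270),'sweet',.023)
z=P[...,2]
m=R(405,485,180,295)&(z>.03)&(z<.06)
print('bottle z',np.percentile(z[m],[5,50,95]),m.sum(), 'bg',np.median(z[R(480,540,180,290)]))
q=P[m][:,:2].astype(np.float32); r=cv2.minAreaRect(q); print(r)
for n,a in(('tub',R(280,380,200,290)&(z>.06)&(z<.08)),('brown',R(235,270,125,162)&(z>.06)),('white',R(375,410,120,160)&(z>.06))):
    q=P[a][:,:2].astype(np.float32); print(n,len(q),cv2.minEnclosingCircle(q),np.median(z[a]))
cr=cv2.resize(f[180:295,395:495],None,fx=5,fy=5,interpolation=cv2.INTER_CUBIC); cv2.imwrite('pics/crop.png',cr[:,:,::-1])
```

```text
mat px [221. 244.] ctr [0.519  0.2428 0.004 ] edges [0.179 0.237 0.171] dirs -82.6
tub px [330. 243.] ctr [ 0.5112 -0.0262  0.07  ] edges [0.132 0.131 0.129] dirs -91.0
brown px [249. 141.] ctr [0.7696 0.1712 0.035 ] edges [0.042 0.056 0.041] dirs -48.3
green jar px [385. 143.] ctr [ 0.7554 -0.1668  0.035 ] edges [0.007 0.026 0.007] dirs -37.6
sweet px [438. 237.] ctr [ 0.5234 -0.2845  0.023 ] edges [0.015 0.014 0.015] dirs -21.9
bottle z [0.04259551 0.04639592 0.04895003] 2376 bg 0.00045918017621199856
((0.5245919227600098, -0.2986445426940918), (0.07280946522951126, 0.203145369887352), 74.72511291503906)
tub 494 ((0.5132653713226318, -0.026422135531902313), 0.06780671328306198) 0.06920850418433498
brown 265 ((0.6137986183166504, 0.07437456399202347), 0.20159274339675903) 0.06956566485287499
white 271 ((0.6129177212715149, -0.11086134612560272), 0.18945874273777008) 0.06992365581889333
```

View pics/crop.png

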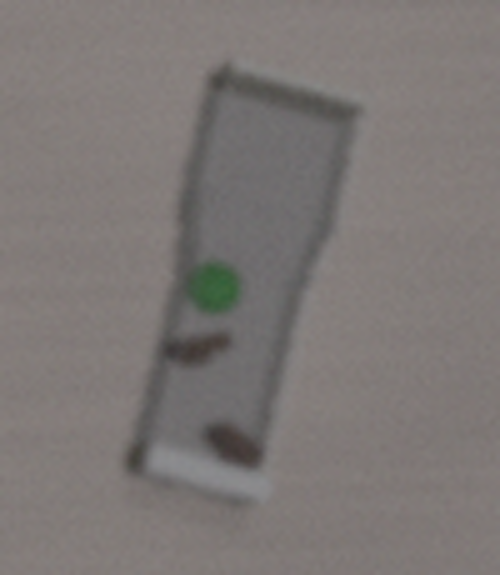

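Emit:
send_rows([
  {"roll": 6.82,"jaw": -1},
  {"roll": 6.82,"jaw": -1},
  {"roll": 6.82,"jaw": -1},
  {"roll": 6.82,"jaw": -1},
  {"roll": 6.82,"jaw": -1},
  {"dx": 22,"dy": -20.4,"jaw": -1},
  {"dx": 22,"dy": -20.4,"jaw": -1},
  {"dx": 22,"dy": -20.4,"jaw": -1},
  {"dx": 22,"dy": -20.4,"jaw": -1},
  {"dx": 22,"dy": -20.4,"jaw": -1},
], force=40)

```text
invalid input at $.rows[0]: expected keys dx, dy, dz, roll, jaw
```

Emit:
send_rows([
  {"dx": 22,"dy": -20.4,"jaw": -1},
  {"dx": 22,"dy": -20.4,"jaw": -1},
  {"dx": 22,"dy": -20.4,"jaw": -1},
  {"dx": 22,"dy": -20.4,"jaw": -1},
  {"dx": 22,"dy": -20.4,"jaw": -1},
  {"dx": 22,"dy": -20.4,"jaw": -1},
  {"dx": 22,"dy": -20.4,"jaw": -1},
  {"dx": 22,"dy": -20.4,"jaw": -1},
  {"jaw": -1},
])

```text
invalid input at $.rows[0]: expected keys dx, dy, dz, roll, jaw
```

Emit:
send_rows([
  {"dx": 0,"dy": 0,"dz": 0,"roll": 6.82,"jaw": -1},
  {"dx": 0,"dy": 0,"dz": 0,"roll": 6.82,"jaw": -1},
  {"dx": 0,"dy": 0,"dz": 0,"roll": 6.82,"jaw": -1},
  {"dx": 0,"dy": 0,"dz": 0,"roll": 6.82,"jaw": -1},
  {"dx": 0,"dy": 0,"dz": 0,"roll": 6.82,"jaw": -1},
  {"dx": 22,"dy": -20.4,"dz": 0,"roll": 0,"jaw": -1},
  {"dx": 22,"dy": -20.4,"dz": 0,"roll": 0,"jaw": -1},
  {"dx": 22,"dy": -20.4,"dz": 0,"roll": 0,"jaw": -1},
  {"dx": 22,"dy": -20.4,"dz": 0,"roll": 0,"jaw": -1},
  {"dx": 22,"dy": -20.4,"dz": 0,"roll": 0,"jaw": -1},
  {"dx": 22,"dy": -20.4,"dz": 0,"roll": 0,"jaw": -1},
  {"dx": 22,"dy": -20.4,"dz": 0,"roll": 0,"jaw": -1},
], force=40)

```text
time_s: 1.1
ee_pos: [0.3644, -0.4227, 0.2052]
eef_rot: [-3.141, 0.0, -0.267]
force: [-0.2, -0.8, -0.7]
grip_width: 0.0942
grip_force: 0.0
```

Emit:
send_rows([
  {"dx": 22,"dy": -20.4,"dz": 0,"roll": 0,"jaw": -1},
  {"dx": 22,"dy": -20.4,"dz": 0,"roll": 0,"jaw": -1},
  {"dx": 22,"dy": -20.4,"dz": 0,"roll": 0,"jaw": -1},
  {"dx": 22,"dy": -20.4,"dz": 0,"roll": 0,"jaw": -1},
  {"dx": 22,"dy": -20.4,"dz": 0,"roll": 0,"jaw": -1},
  {"dx": 22,"dy": -20.4,"dz": 0,"roll": 0,"jaw": -1},
  {"dx": 22,"dy": -20.4,"dz": 0,"roll": 0,"jaw": -1},
  {"dx": 22,"dy": -20.4,"dz": 0,"roll": 0,"jaw": -1},
  {"dx": 0,"dy": 0,"dz": 0,"roll": 0,"jaw": -1},
])

```text
time_s: 1.85
ee_pos: [0.5794, -0.3097, 0.2043]
eef_rot: [-3.141, 0.001, -0.264]
force: [0.5, 0.5, -0.1]
grip_width: 0.0941
grip_force: 0.0
```

Emit:
send_rows([
  {"dx": 0,"dy": 3.7,"dz": 20,"roll": 0,"jaw": -1},
  {"dx": 0,"dy": 0,"dz": 25,"roll": 0,"jaw": -1},
  {"dx": 0,"dy": 0,"dz": 25,"roll": 0,"jaw": -1},
  {"dx": 0,"dy": 0,"dz": 25,"roll": 0,"jaw": -1},
  {"dx": 0,"dy": 0,"dz": 25,"roll": 0,"jaw": -1},
  {"dx": 0,"dy": 0,"dz": 20,"roll": 0,"jaw": -1},
  {"dx": 0,"dy": 0,"dz": 18,"roll": 0,"jaw": -1},
  {"dx": 0,"dy": 0,"dz": 15,"roll": 0,"jaw": -1},
  {"dx": 0,"dy": 0,"dz": 12,"roll": 0,"jaw": -1},
  {"dx": 0,"dy": 0,"dz": 9,"roll": 0,"jaw": -1},
  {"dx": 0,"dy": 0,"dz": 4,"roll": 0,"jaw": -1},
  {"dx": 0,"dy": 0,"dz": 0,"roll": 0,"jaw": -1},
])

```text
time_s: 2.85
ee_pos: [0.5749, -0.3163, 0.0068]
eef_rot: [-3.141, 0.001, -0.267]
force: [0.4, -0.1, -0.8]
grip_width: 0.0941
grip_force: 0.0
```

Emit:
send_rows([
  {"dx": 0,"dy": 0,"dz": 0,"roll": 0,"jaw": 1},
  {"dx": 0,"dy": 0,"dz": 0,"roll": 0,"jaw": 1},
  {"dx": 0,"dy": 0,"dz": 0,"roll": 0,"jaw": 1},
  {"dx": 0,"dy": 0,"dz": 0,"roll": 0,"jaw": 1},
  {"dx": 0,"dy": 0,"dz": 0,"roll": 0,"jaw": 1},
  {"dx": 0,"dy": 0,"dz": 0,"roll": 0,"jaw": 1},
  {"dx": 0,"dy": 0,"dz": 0,"roll": 0,"jaw": 1},
  {"dx": 0,"dy": 0,"dz": 0,"roll": 0,"jaw": 1},
], force=4)

```text
time_s: 3.52
ee_pos: [0.5758, -0.3162, 0.0083]
eef_rot: [-3.141, -0.001, -0.267]
force: [2.4, 3.6, 6.5]
grip_width: 0.0707
grip_force: 4.0
```

Emit:
send_rows([
  {"dx": 0,"dy": 0,"dz": -4,"roll": 0,"jaw": 1},
  {"dx": 0,"dy": 0,"dz": -5,"roll": 0,"jaw": 1},
  {"dx": 0,"dy": 0,"dz": -5,"roll": 0,"jaw": 1},
  {"dx": 0,"dy": 0,"dz": -6,"roll": 0,"jaw": 1},
  {"dx": -1,"dy": 0,"dz": -6,"roll": 0,"jaw": 1},
  {"dx": -1,"dy": 0,"dz": -6,"roll": 0,"jaw": 1},
  {"dx": -1,"dy": 0,"dz": -6,"roll": 0,"jaw": 1},
  {"dx": -1,"dy": 0,"dz": -6,"roll": 0,"jaw": 1},
  {"dx": -2,"dy": 0,"dz": -6,"roll": 0,"jaw": 1},
  {"dx": 0,"dy": 0,"dz": 0,"roll": 0,"jaw": 1},
  {"dx": 0,"dy": 0,"dz": 0,"roll": 0,"jaw": 1},
], force=4)

```text
time_s: 4.43
ee_pos: [0.5697, -0.3149, 0.0581]
eef_rot: [3.141, -0.001, -0.267]
force: [1.3, -1.1, -1.4]
grip_width: 0.0698
grip_force: 4.0
```

Run:
```python
from h import *
o=get_obs(); print(o['force'],o['moment'],o['grip_width'])
c=camera('scene'); save(c,'s1.png'); f=c['frame'][190:330,130:290]
cv2.imwrite('pics/s1c.png',cv2.resize(f,None,fx=4,fy=4,interpolation=2)[:,:,::-1])
```

```text
[ 1.26131119 -1.08651794 -1.41262417] [-0.05630253 -0.1767228   0.03834832] 0.06975792707036552
```

View pics/s1c.png

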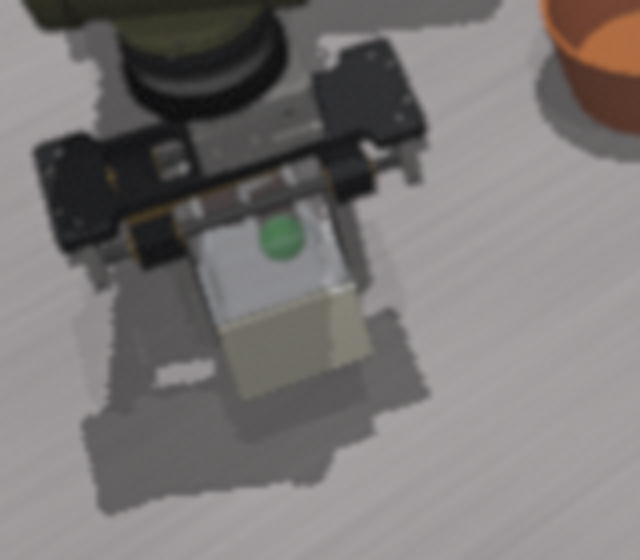

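The sweet shows at about (200,249) with the tail raised. I'll check the pitch and the sweet's place from depth.

Run:
```python
from h import *
c=camera('scene'); P=cloud(c)
d=np.array([np.cos(np.radians(164.7)),np.sin(np.radians(164.7)),0]); l=np.array([-d[1],d[0],0])
o=get_obs(); g=o['ee_pos']-[0,0,-.019]; g0=np.array([g[0],g[1],g[2]]); print('grasp',g0)
for v,u in((247,190),(252,190),(256,190),(262,190),(268,190),(275,190),(284,195),(252,205),(256,205),(260,207)):
    q=P[v,u]-g0; print(u,v,'along',(q@d).round(4),'lat',(q@l).round(4),'z',P[v,u,2].round(4))
for h in(.05,.06,.07,.08):
    q=rays(c,[[200.5,249]],h)[0]-g0; print(h,(q@d).round(4),(q@l).round(4))
c=camera('top'); P=cloud(c); save(c,'t1.png'); h=cv2.cvtColor(c['frame'],cv2.COLOR_RGB2HSV)
m=(h[...,0]>40)&(h[...,0]<85)&(h[...,1]>90); m[:, :410]=0; m[:,480:]=0; v,u=np.nonzero(m); print('green',len(u),u.mean() if len(u) else 0,v.mean() if len(v) else 0)
# roof profile
for v in range(190,285,5):
    m=[u for u in range(415,475) if P[v,u,2]>.02 and P[v,u,2]<.13]
    if m: print(v,len(m),np.median(P[v,m],axis=0).round(4))
```

```text
grasp [ 0.56960443 -0.31482988  0.0765115 ]
190 247 along 0.0473 lat 0.0071 z 0.0787
190 252 along 0.0271 lat 0.0105 z 0.0861
190 256 along 0.0141 lat 0.0132 z 0.0888
190 262 along -0.0093 lat 0.017 z 0.098
190 268 along -0.032 lat 0.0207 z 0.1072
190 275 along -0.0435 lat 0.0249 z 0.1004
195 284 along -0.0476 lat 0.0213 z 0.0728
205 252 along 0.0077 lat -0.0179 z 0.0927
205 256 along -0.0065 lat -0.0149 z 0.0971
207 260 along -0.0226 lat -0.0157 z 0.102
0.05 0.0574 -0.0131
0.06 0.0486 -0.0127
0.07 0.0397 -0.0123
0.08 0.0309 -0.012
green 47 442.59574468085106 243.5531914893617
215 3 [ 0.5703 -0.2749  0.0649]
220 14 [ 0.5556 -0.2832  0.0867]
225 13 [ 0.5449 -0.2799  0.0825]
230 12 [ 0.5341 -0.2799  0.0783]
235 13 [ 0.5233 -0.2776  0.0746]
240 13 [ 0.5123 -0.2744  0.0722]
245 11 [ 0.5015 -0.2703  0.0687]
250 8 [ 0.4906 -0.2665  0.0625]
255 7 [ 0.4796 -0.2634  0.06  ]
260 5 [ 0.4686 -0.2599  0.0539]
265 4 [ 0.4575 -0.2561  0.0499]
270 2 [ 0.4463 -0.2521  0.0403]
275 2 [ 0.435  -0.2475  0.0376]
```

Emit:
send_rows([
  {"dx": 0,"dy": 0,"dz": 0,"roll": 0,"jaw": 1},
  {"dx": 0,"dy": 0,"dz": 0,"roll": 0,"jaw": 1},
  {"dx": 0,"dy": 0,"dz": -4,"roll": 0,"jaw": 1},
  {"dx": 0,"dy": 0,"dz": -8,"roll": 0,"jaw": 1},
  {"dx": 0,"dy": 0,"dz": -12,"roll": 0,"jaw": 1},
  {"dx": 0,"dy": 0,"dz": -14,"roll": 0,"jaw": 1},
  {"dx": 0,"dy": 0,"dz": -14,"roll": 0,"jaw": 1},
  {"dx": 0,"dy": 0,"dz": -14,"roll": 0,"jaw": 1},
  {"dx": 0,"dy": 0,"dz": -12,"roll": 0,"jaw": 1},
  {"dx": 0,"dy": 0,"dz": -8,"roll": 0,"jaw": 1},
  {"dx": 0,"dy": 0,"dz": -5,"roll": 0,"jaw": 1},
  {"dx": 0,"dy": 0,"dz": -3,"roll": 0,"jaw": 1},
], force=50)

```text
time_s: 5.58
ee_pos: [0.5695, -0.3148, 0.1522]
eef_rot: [3.141, -0.001, -0.267]
force: [-0.7, 0.8, -3.6]
grip_width: 0.07
grip_force: 50.0
```

```bash
cat > chk.py <<'E'
from h import *
o=get_obs(); g=o['ee_pos']+[0,0,.019]; w=o['grip_width']; print('t',o['time_s'],'grasp',g.round(4),'w',w,'yaw',o['eef_rot'][2])
c=camera('top'); P=cloud(c); f=c['frame']; h=cv2.cvtColor(f,cv2.COLOR_RGB2HSV)
m=(h[...,0]>40)&(h[...,0]<85)&(h[...,1]>90)&(P[...,0]<.7); v,u=np.nonzero(m)
y=o['eef_rot'][2]; d=-np.array([np.cos(y),np.sin(y),0]); l=np.array([-d[1],d[0],0])
if len(u):
    q=rays(c,[[u.mean(),v.mean()]],g[2]-.02)[0]; print('green',len(u),u.mean().round(1),v.mean().round(1),'along',((q-g)@d).round(3),'lat',((q-g)@l).round(3))
B=(P-g); a=B@d; b=B@l
for s in np.arange(.03,.17,.02):
    k=(abs(a-s)<.006)&(abs(b)<.02)&(abs(P[...,2]-g[2])<.1)
    if k.sum()>3: print('roof',s.round(2),P[k][:,2].mean().round(4))
E
python3 chk.py
```

```text
t 5.5833 grasp [ 0.5695 -0.3148  0.1712] w 0.07000314447728963 yaw -0.26741474641674023
green 71 457.9 239.7 along 0.068 lat -0.008
roof 0.03 0.1786
roof 0.05 0.1722
roof 0.07 0.1659
roof 0.09 0.1597
```

Emit:
send_rows([
  {"dx": 0,"dy": -3,"dz": 0,"roll": 0,"jaw": 1},
  {"dx": 2,"dy": -6,"dz": 0,"roll": 0,"jaw": 1},
  {"dx": 2,"dy": -9,"dz": 0,"roll": 0,"jaw": 1},
  {"dx": 2,"dy": -12,"dz": 0,"roll": 0,"jaw": 1},
  {"dx": 2,"dy": -15,"dz": 0,"roll": 0,"jaw": 1},
  {"dx": 2,"dy": -18,"dz": 0,"roll": 0,"jaw": 1},
  {"dx": 2,"dy": -21,"dz": 0,"roll": 0,"jaw": 1},
  {"dx": 2,"dy": -24,"dz": 0,"roll": 0,"jaw": 1},
  {"dx": 2,"dy": -24,"dz": 0,"roll": 0,"jaw": 1},
  {"dx": 2,"dy": -24,"dz": 0,"roll": 0,"jaw": 1},
  {"dx": 2,"dy": -23,"dz": 0,"roll": 0,"jaw": 1},
  {"dx": 2,"dy": -21,"dz": 0,"roll": 0,"jaw": 1},
])

```text
time_s: 6.63
ee_pos: [0.644, -0.1247, 0.1513]
eef_rot: [-3.141, 0.0, -0.266]
force: [0.1, 0.1, -3.9]
grip_width: 0.0699
grip_force: 50.0
```

Emit:
send_rows([
  {"dx": 2,"dy": -18,"dz": 0,"roll": 0,"jaw": 1},
  {"dx": 2,"dy": -15,"dz": 0,"roll": 0,"jaw": 1},
  {"dx": 2,"dy": -12,"dz": 0,"roll": 0,"jaw": 1},
  {"dx": 2,"dy": -9,"dz": 0,"roll": 0,"jaw": 1},
  {"dx": 2,"dy": -6,"dz": 0,"roll": 0,"jaw": 1},
  {"dx": 2,"dy": -3,"dz": 0,"roll": 0,"jaw": 1},
  {"dx": 0,"dy": 0,"dz": 0,"roll": 0,"jaw": 1},
])

```text
time_s: 7.22
ee_pos: [0.672, -0.07, 0.1513]
eef_rot: [3.142, 0.0, -0.267]
force: [-0.6, -0.2, -2.8]
grip_width: 0.0694
grip_force: 50.0
```

```bash
python3 chk.py
python3 - <<'E'
from h import *
c=camera('scene'); cv2.imwrite('pics/s2.png',cv2.resize(c['frame'][120:300,200:400],None,fx=3,fy=3,interpolation=2)[:,:,::-1])
E
```

```text
t 7.2167 grasp [ 0.672  -0.07    0.1703] w 0.06944214910735444 yaw -0.2673679656576611
```

View pics/s2.png

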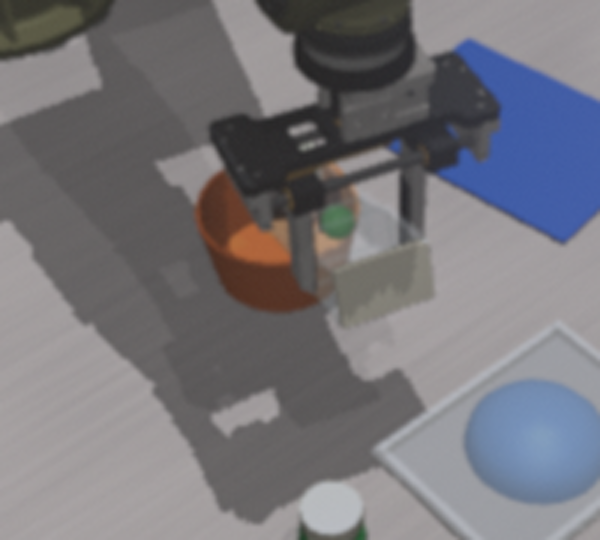

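```bash
cat > sw.py <<'E'
from h import *
o=get_obs(); g=o['ee_pos']+[0,0,.019]; y=o['eef_rot'][2]
p=np.radians(20); d=np.array([-np.cos(y)*np.cos(p),-np.sin(y)*np.cos(p),-np.sin(p)]); l=np.array([np.sin(y),-np.cos(y),0]); n=np.cross(d,l)
c=camera('scene'); h=cv2.cvtColor(c['frame'],cv2.COLOR_RGB2HSV)
m=(h[...,0]>40)&(h[...,0]<85)&(h[...,1]>90); m[:,:230]=0; m[:100]=0; m[260:]=0; m[:,430:]=0
k,lab,st,ce=cv2.connectedComponentsWithStats(m.astype(np.uint8))
print('t',round(o['time_s'],2),g.round(4))
for i in range(1,k):
    if st[i,4]<8: continue
    a,b=rays(c,[ce[i]],0)[0],rays(c,[ce[i]],.3)[0]; r=b-a
    q=a+r*((g-.006*n-a)@n)/(r@n); print('green px',ce[i].round(1),st[i,4],'bottle x',((q-g)@d-.054).round(3),'y',((q-g)@l).round(3),'z',q[2].round(3))
E
python3 sw.py
```

```text
t 7.32 [ 0.6716 -0.0707  0.1703]
```

Emit:
send_rows([
  {"dx": 0,"dy": 3,"dz": 0,"roll": 0,"jaw": 1},
  {"dx": 0,"dy": 6,"dz": 0,"roll": 0,"jaw": 1},
  {"dx": 0,"dy": 7,"dz": 0,"roll": 0,"jaw": 1},
  {"dx": 0,"dy": 6,"dz": 0,"roll": 0,"jaw": 1},
  {"dx": 0,"dy": 3,"dz": 0,"roll": 0,"jaw": 1},
  {"dx": 0,"dy": 0,"dz": 0,"roll": 0,"jaw": 1},
  {"dx": 0,"dy": -35,"dz": 0,"roll": 0,"jaw": 1},
  {"dx": 0,"dy": -10,"dz": 0,"roll": 0,"jaw": 1},
  {"dx": 0,"dy": -4,"dz": 0,"roll": 0,"jaw": 1},
  {"dx": 0,"dy": 0,"dz": 0,"roll": 0,"jaw": 1},
  {"dx": 0,"dy": 0,"dz": 0,"roll": 0,"jaw": 1},
])

```text
time_s: 8.28
ee_pos: [0.6779, -0.0473, 0.1514]
eef_rot: [3.141, 0.0, -0.267]
force: [-0.6, 0.0, -3.2]
grip_width: 0.0693
grip_force: 50.0
```

```bash
python3 sw.py
```

```text
t 8.28 [ 0.6779 -0.0473  0.1704]
```

```bash
sed -i 's/m=(h.*>90); m\[:,:230\]/f=c["frame"].astype(int); m=(f[...,1]>f[...,0]+12)\&(f[...,1]>f[...,2]+12); m[:,:230]/' sw.py; python3 sw.py;  python3 - <<'E'
from h import *
c=camera('scene'); cv2.imwrite('pics/s3.png',cv2.resize(c['frame'][140:260,230:380],None,fx=4,fy=4,interpolation=2)[:,:,::-1])
E
```

```text
t 8.33 [ 0.6779 -0.0477  0.1704]
green px [304.3 188.1] 27 bottle x 0.049 y 0.017 z 0.13
```

View pics/s3.png

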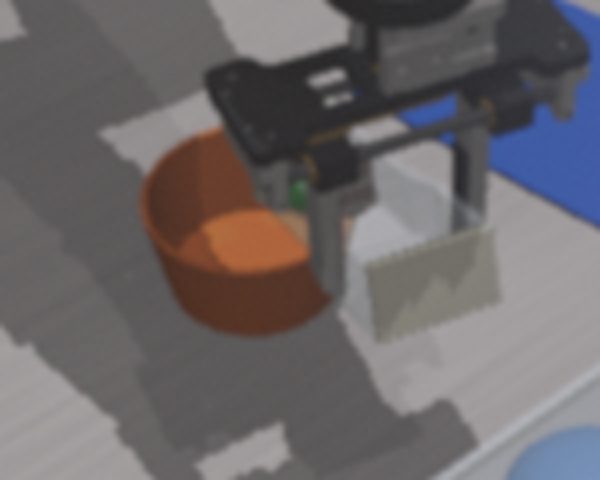

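The sweet (crop (299,195)) is past the first lump and caught behind the second, on the +y side. I'll now jolt the bottle the other way.

Emit:
send_rows([
  {"dx": 0,"dy": 35,"dz": 0,"roll": 0,"jaw": 1},
  {"dx": 0,"dy": 8,"dz": 0,"roll": 0,"jaw": 1},
  {"dx": 0,"dy": 3,"dz": 0,"roll": 0,"jaw": 1},
  {"dx": 0,"dy": 0,"dz": 0,"roll": 0,"jaw": 1},
  {"dx": 0,"dy": 0,"dz": 0,"roll": 0,"jaw": 1},
  {"dx": 0,"dy": 0,"dz": 0,"roll": 0,"jaw": 1},
  {"dx": 0,"dy": 0,"dz": 0,"roll": 0,"jaw": 1},
  {"dx": 0,"dy": 0,"dz": 0,"roll": 0,"jaw": 1},
])

```text
time_s: 9.1
ee_pos: [0.666, -0.0907, 0.1514]
eef_rot: [-3.142, 0.0, -0.267]
force: [0.7, 0.3, -3.1]
grip_width: 0.0699
grip_force: 50.0
```

```bash
python3 sw.py;  python3 - <<'E'
from h import *
c=camera('scene'); a=cv2.resize(c['frame'][140:260,230:380],None,fx=4,fy=4,interpolation=2)
c=camera('top'); b=cv2.resize(c['frame'][190:310,280:330],None,fx=4,fy=4,interpolation=2); cv2.imwrite('pics/s4.png',np.hstack([a,b])[:,:,::-1])
E
```

```text
t 9.1 [ 0.666  -0.0907  0.1704]
green px [283.3 196.8] 11 bottle x 0.039 y 0.027 z 0.133
```

View pics/s4.png

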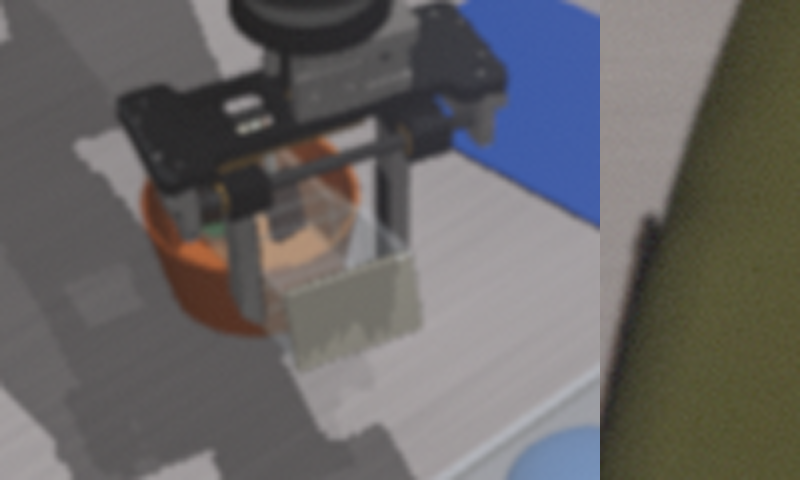

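Emit:
send_rows([
  {"dx": 0,"dy": 0,"dz": -6,"roll": 0,"jaw": 1},
  {"dx": 0,"dy": 0,"dz": -10,"roll": 0,"jaw": 1},
  {"dx": 0,"dy": 0,"dz": -14,"roll": 0,"jaw": 1},
  {"dx": 0,"dy": 0,"dz": -14,"roll": 0,"jaw": 1},
  {"dx": 0,"dy": 0,"dz": -10,"roll": 0,"jaw": 1},
  {"dx": 0,"dy": 0,"dz": -6,"roll": 0,"jaw": 1},
  {"dx": 0,"dy": 0,"dz": 0,"roll": 0,"jaw": 1},
])

```text
time_s: 9.83
ee_pos: [0.6663, -0.0914, 0.2134]
eef_rot: [-3.141, -0.003, -0.267]
force: [-0.6, -0.3, -2.5]
grip_width: 0.0697
grip_force: 50.0
```

```bash
python3 sw.py;  python3 - <<'E'
from h import *
c=camera('scene'); cv2.imwrite('pics/s5.png',cv2.resize(c['frame'][120:260,220:400],None,fx=4,fy=4,interpolation=2)[:,:,::-1])
f=c["frame"].astype(int); m=(f[...,1]>f[...,0]+12)&(f[...,1]>f[...,2]+12); m[:,:230]=0; m[:100]=0; m[260:]=0; m[:,430:]=0
v,u=np.nonzero(m); print(len(u), rays(c,[[u.mean(),v.mean()]],.019) if len(u) else '', rays(c,[[283.3,196.8]],.019))
E
```

```text
t 9.83 [ 0.6663 -0.0914  0.2324]
green px [283.3 193.4] 59 bottle x -0.045 y 0.051 z 0.224
54 [[ 0.46907554 -0.02217857  0.019     ]] [[ 0.47914765 -0.02963891  0.019     ]]
```

View pics/s5.png

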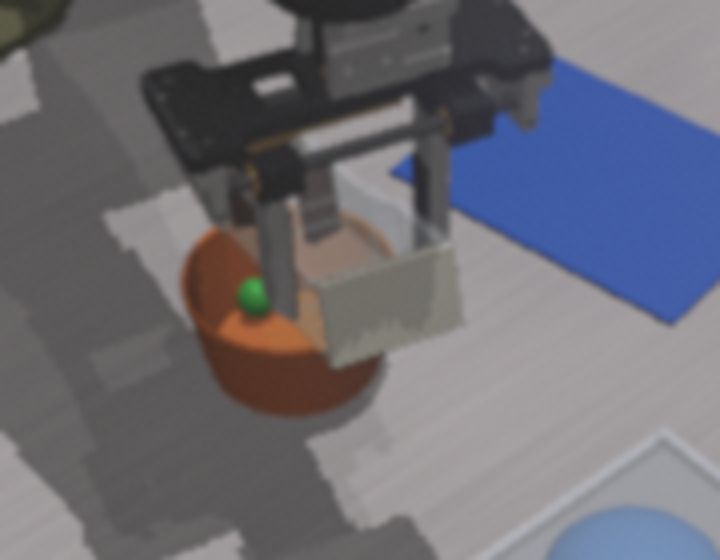

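The sweet is lying in the tub (crop (254,296)) and the tub hasn't moved. I'll go on to the mat.

Emit:
send_rows([
  {"dx": -4,"dy": -6,"dz": 0,"roll": 0,"jaw": 1},
  {"dx": -8,"dy": -12,"dz": 0,"roll": 0,"jaw": 1},
  {"dx": -11,"dy": -18,"dz": 0,"roll": 0,"jaw": 1},
  {"dx": -13.5,"dy": -21.5,"dz": 0,"roll": 0,"jaw": 1},
  {"dx": -13.5,"dy": -21.5,"dz": 0,"roll": 0,"jaw": 1},
  {"dx": -13.5,"dy": -21.5,"dz": 0,"roll": 0,"jaw": 1},
  {"dx": -13.5,"dy": -21.5,"dz": 0,"roll": 0,"jaw": 1},
  {"dx": -13.5,"dy": -21.5,"dz": 0,"roll": 0,"jaw": 1},
  {"dx": -13.5,"dy": -21.5,"dz": 0,"roll": 0,"jaw": 1},
  {"dx": -13.5,"dy": -21.5,"dz": 0,"roll": 0,"jaw": 1},
  {"dx": -13.5,"dy": -21.5,"dz": 0,"roll": 0,"jaw": 1},
  {"dx": -13.5,"dy": -21.5,"dz": 0,"roll": 0,"jaw": 1},
])

```text
time_s: 10.93
ee_pos: [0.5857, 0.1704, 0.2111]
eef_rot: [3.141, 0.001, -0.267]
force: [0.6, 0.8, -3.1]
grip_width: 0.0698
grip_force: 50.0
```

Emit:
send_rows([
  {"dx": -13.5,"dy": -21.5,"dz": 0,"roll": 0,"jaw": 1},
  {"dx": -13.5,"dy": -21.5,"dz": 0,"roll": 0,"jaw": 1},
  {"dx": -10,"dy": -16,"dz": 0,"roll": 0,"jaw": 1},
  {"dx": -7,"dy": -10,"dz": 0,"roll": 0,"jaw": 1},
  {"dx": -3,"dy": -4,"dz": 0,"roll": 0,"jaw": 1},
  {"dx": 0,"dy": 0,"dz": 5,"roll": -3.8,"jaw": 1},
  {"dx": 0,"dy": 0,"dz": 10,"roll": -3.8,"jaw": 1},
  {"dx": 0,"dy": 0,"dz": 15,"roll": -3.8,"jaw": 1},
  {"dx": 0,"dy": 0,"dz": 15,"roll": -3.8,"jaw": 1},
  {"dx": 0,"dy": 0,"dz": 15,"roll": -3.8,"jaw": 1},
  {"dx": 0,"dy": 0,"dz": 10,"roll": -3.7,"jaw": 1},
  {"dx": 0,"dy": 0,"dz": 0,"roll": 0,"jaw": 1},
])

```text
time_s: 11.93
ee_pos: [0.5601, 0.2502, 0.139]
eef_rot: [3.141, 0.004, 0.131]
force: [-0.7, 0.3, -2.6]
grip_width: 0.0695
grip_force: 50.0
```

Run:
```python
from h import *
o=get_obs(); print(o['ee_pos'],o['eef_rot'])
c=camera('top'); P=cloud(c); g=o['ee_pos']+[0,0,.019]; y=o['eef_rot'][2]; d=-np.array([np.cos(y),np.sin(y),0]); l=np.array([-d[1],d[0],0])
B=P-g;a=B@d;b=B@l
for s in np.arange(.03,.17,.02):
    k=(abs(a-s)<.006)&(abs(b)<.02)&(abs(P[...,2]-g[2])<.07)
    if k.sum()>3: print('roof',s.round(2),np.median(P[k][:,2]).round(4))
cv2.imwrite('pics/t6.png',cv2.resize(c['frame'][170:320,160:380],None,fx=3,fy=3,interpolation=2)[:,:,::-1])
```

```text
[0.56011798 0.25015826 0.13897936] [3.14061602 0.00379347 0.13121199]
roof 0.03 0.166
roof 0.05 0.1598
roof 0.07 0.153
roof 0.09 0.1467
roof 0.11 0.1405
roof 0.13 0.1339
roof 0.15 0.1285
```

View pics/t6.png

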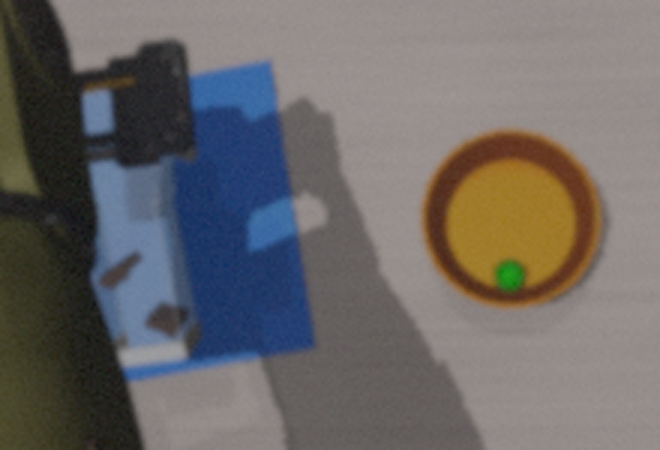

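Emit:
send_rows([
  {"dx": 1,"dy": 0,"dz": 8,"roll": 0,"jaw": 1},
  {"dx": 1,"dy": 0,"dz": 14,"roll": 0,"jaw": 1},
  {"dx": 1,"dy": 0,"dz": 16,"roll": 0,"jaw": 1},
  {"dx": 1,"dy": 0,"dz": 16,"roll": 0,"jaw": 1},
  {"dx": 0,"dy": 0,"dz": 12,"roll": 0,"jaw": 1},
  {"dx": 0,"dy": 0,"dz": 8,"roll": 0,"jaw": 1},
  {"dx": 0,"dy": 0,"dz": 5,"roll": 0,"jaw": 1},
  {"dx": 0,"dy": 0,"dz": 2,"roll": 0,"jaw": 1},
  {"dx": 0,"dy": 0,"dz": 0,"roll": 0,"jaw": 1},
], force=50)

```text
time_s: 12.73
ee_pos: [0.5652, 0.2516, 0.061]
eef_rot: [-3.142, -0.0, 0.129]
force: [-1.0, -0.6, 0.4]
grip_width: 0.0698
grip_force: 50.0
```

Emit:
send_rows([
  {"dx": 0,"dy": 0,"dz": 0,"roll": 0,"jaw": 1},
  {"dx": 0,"dy": 0,"dz": 3,"roll": 0,"jaw": 1},
  {"dx": 1,"dy": 0,"dz": 4,"roll": 0,"jaw": 1},
  {"dx": 1,"dy": 0,"dz": 5,"roll": 0,"jaw": 1},
  {"dx": 1,"dy": 0,"dz": 5,"roll": 0,"jaw": 1},
  {"dx": 1,"dy": 0,"dz": 5,"roll": 0,"jaw": 1},
  {"dx": 1,"dy": 0,"dz": 5,"roll": 0,"jaw": 1},
  {"dx": 1,"dy": 0,"dz": 5,"roll": 0,"jaw": 1},
  {"dx": 1,"dy": 0,"dz": 5,"roll": 0,"jaw": 1},
  {"dx": 1,"dy": 0,"dz": 5,"roll": 0,"jaw": 1},
  {"dx": 0,"dy": 0,"dz": 4,"roll": 0,"jaw": 1},
  {"dx": 0,"dy": 0,"dz": 0,"roll": 0,"jaw": 1},
], force=3.5)

```text
time_s: 13.73
ee_pos: [0.5728, 0.2525, 0.0137]
eef_rot: [3.141, 0.001, 0.129]
force: [0.2, -0.3, -2.4]
grip_width: 0.0698
grip_force: 3.5
```

```bash
cat > fl.py <<'E'
from h import *
o=get_obs(); print(o['ee_pos'],o['eef_rot'],o['force'])
c=camera('top'); P=cloud(c); 
k=(abs(P[...,0]-.52)<.16)&(abs(P[...,1]-.243)<.1)&(P[...,2]>.035)&(P[...,2]<.062)
q=P[k]; print(k.sum(),np.percentile(q[:,2],[5,50,95]).round(4),cv2.minAreaRect(q[:,:2].astype(np.float32)))
A=np.c_[q[:,:2],np.ones(len(q))]; print(np.linalg.lstsq(A,q[:,2],rcond=None)[0])
cv2.imwrite('pics/f.png',cv2.resize(c['frame'][110:310,160:420],None,fx=3,fy=3,interpolation=2)[:,:,::-1])
E
python3 fl.py
```

```text
[0.57284102 0.25250352 0.01371265] [3.14146914e+00 6.62948039e-04 1.28742236e-01] [ 0.21945618 -0.25604468 -2.42944801]
934 [0.0425 0.0502 0.0529] ((0.5134953260421753, 0.231537863612175), (0.18683624267578125, 0.03953981399536133), 4.779737949371338)
[-0.01419732  0.1049843   0.03260172]
```

Emit:
send_rows([
  {"dx": 0,"dy": 1,"dz": 1.5,"roll": 0,"jaw": 1},
  {"dx": 0,"dy": 1,"dz": 1.5,"roll": 0,"jaw": 1},
  {"dx": 0,"dy": 0,"dz": 1,"roll": 0,"jaw": 1},
  {"dx": 0,"dy": 0,"dz": 0,"roll": 0,"jaw": 1},
  {"dx": 0,"dy": 0,"dz": 0,"roll": 0,"jaw": -0.6},
  {"dx": 0,"dy": 0,"dz": 0,"roll": 0,"jaw": -1},
  {"dx": 0,"dy": 0,"dz": 0,"roll": 0,"jaw": -1},
  {"dx": 0,"dy": 0,"dz": 0,"roll": 0,"jaw": -1},
  {"dx": 0,"dy": 0,"dz": 0,"roll": 0,"jaw": -1},
  {"dx": 0,"dy": 0,"dz": 0,"roll": 0,"jaw": -1},
])

```text
time_s: 14.62
ee_pos: [0.5732, 0.2505, 0.0104]
eef_rot: [3.142, 0.0, 0.129]
force: [0.1, 0.2, 0.2]
grip_width: 0.0938
grip_force: 0.0
```

Emit:
send_rows([
  {"dx": 0,"dy": 0,"dz": -5,"roll": 0,"jaw": -1},
  {"dx": 0,"dy": 0,"dz": -10,"roll": 0,"jaw": -1},
  {"dx": 0,"dy": 0,"dz": -20,"roll": 0,"jaw": -1},
  {"dx": 0,"dy": 0,"dz": -25,"roll": 0,"jaw": -1},
  {"dx": 0,"dy": 0,"dz": -25,"roll": 0,"jaw": -1},
  {"dx": 0,"dy": 0,"dz": -25,"roll": 0,"jaw": -1},
  {"dx": 0,"dy": 0,"dz": -25,"roll": 0,"jaw": -1},
  {"dx": 0,"dy": -20,"dz": -20,"roll": 0,"jaw": -1},
  {"dx": 0,"dy": -25,"dz": -10,"roll": 0,"jaw": -1},
  {"dx": 0,"dy": -25,"dz": -5,"roll": 0,"jaw": -1},
  {"dx": 0,"dy": -25,"dz": 0,"roll": 0,"jaw": -1},
  {"dx": 0,"dy": -25,"dz": 0,"roll": 0,"jaw": -1},
])

```text
time_s: 15.62
ee_pos: [0.5577, 0.3708, 0.1822]
eef_rot: [-3.141, -0.002, 0.129]
force: [0.1, -0.3, 0.4]
grip_width: 0.0942
grip_force: 0.0
```

Emit:
send_rows([
  {"dx": 0,"dy": -25,"dz": 0,"roll": 0,"jaw": -1},
  {"dx": 0,"dy": -25,"dz": 0,"roll": 0,"jaw": -1},
  {"dx": 0,"dy": -25,"dz": 0,"roll": 0,"jaw": -1},
  {"dx": 0,"dy": -15,"dz": 0,"roll": 0,"jaw": -1},
  {"dx": 0,"dy": 0,"dz": 0,"roll": 0,"jaw": -1},
])

```text
time_s: 16.03
ee_pos: [0.5451, 0.4615, 0.181]
eef_rot: [-3.141, -0.0, 0.132]
force: [-0.1, -0.9, -0.4]
grip_width: 0.0939
grip_force: 0.0
```

```bash
python3 fl.py
```

```text
[0.54506215 0.46150168 0.1810111 ] [-3.14098355e+00 -3.03456258e-04  1.31595769e-01] [-0.0894198  -0.94813497 -0.40391576]
2307 [0.0461 0.0502 0.0528] ((0.5196994543075562, 0.2429572492837906), (0.20284666121006012, 0.07084564864635468), 7.572397708892822)
[-0.00485326  0.03485636  0.04386915]
```

View pics/f.png

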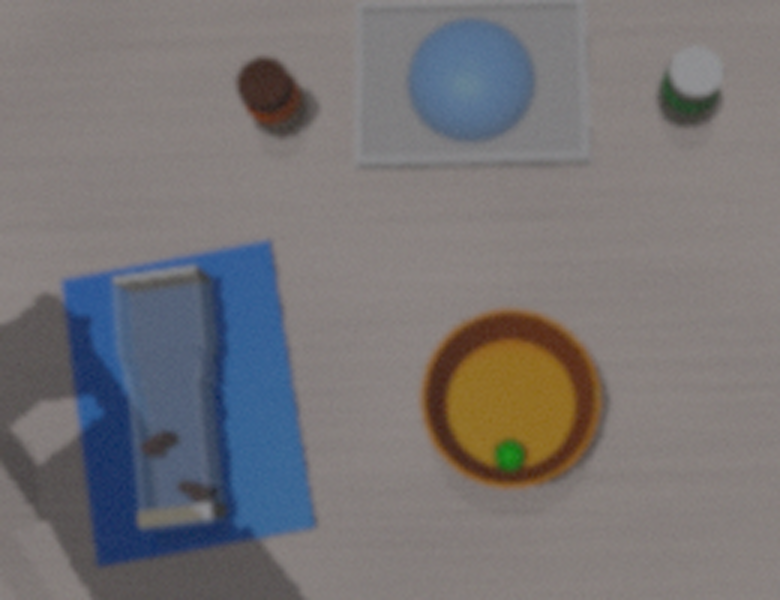

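The bottle lies flat and centred on the mat. The sweet is in the tub (crop (510,455)), and the tub and jars are standing where they were.

```bash
python3 -c "
from station import *
print(hand_in())"
```

```text
the job is handed in; nothing more can be done
None
```

The sweet is in the tub, the empty bottle lies flat in the middle of the mat, and the tub and jars are standing where they were; I handed the job in at about 16 s, having jolted the tilted bottle sideways because the arm's moves could not lean it.

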